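# Solder reels back on the rack in order of size

### The job

Put the four solder reels back on the yellow reel rack, one on each post and fully down on the plate, in order of size: the smallest on the post next to the soldering-iron stand, then each larger one along the row, the largest at the far end by the tip cleaner. Do not shift or knock over the iron stand or the tip cleaner.

Things in the scene. Friction and masses are not known exactly. Their poses are not given: they have to be found in the camera images.
- reel_40: The smallest of four alike grey plastic reels of bright solder, standing on its flat flange with its bore upright: flange diameter 40 mm, height 28 mm, with a through bore of 24 mm diameter; about 80 g. Both flanges are round: grip it across the diameter from any side. Origin: centre of its underside; z up along the bore.
- reel_48: The second smallest of four alike grey plastic reels of bright solder, standing on its flat flange with its bore upright: flange diameter 48 mm, height 36 mm, with a through bore of 24 mm diameter; about 180 g. Both flanges are round: grip it across the diameter from any side. Origin: centre of its underside; z up along the bore.
- reel_56: The second largest of four alike grey plastic reels of bright solder, standing on its flat flange with its bore upright: flange diameter 56 mm, height 44 mm, with a through bore of 24 mm diameter; about 340 g. Both flanges are round: grip it across the diameter from any side. Origin: centre of its underside; z up along the bore.
- reel_64: The largest of four alike grey plastic reels of bright solder, standing on its flat flange with its bore upright: flange diameter 64 mm, height 52 mm, with a through bore of 24 mm diameter; about 580 g. Both flanges are round: grip it across the diameter from any side. Origin: centre of its underside; z up along the bore.
- post_1: Upright steel rod on the reel rack, an end post of the row: 8 mm diameter, 55 mm tall. Origin: its foot, level with the plate's top, where a reel's underside rests; z up, y along the row from post_1 to post_4, x across the rack. The rack: fixed yellow steel plate 330 x 90 mm, 15 mm high, its four alike posts 75 mm apart in a straight row along its middle.
- post_2: Upright steel rod on the reel rack, a middle post, next to post_1: 8 mm diameter, 55 mm tall. Origin: its foot, level with the plate's top, where a reel's underside rests; z up, y along the row from post_1 to post_4, x across the rack.
- post_3: Upright steel rod on the reel rack, a middle post, next to post_4: 8 mm diameter, 55 mm tall. Origin: its foot, level with the plate's top, where a reel's underside rests; z up, y along the row from post_1 to post_4, x across the rack.
- post_4: Upright steel rod on the reel rack, the other end post, farthest from post_1: 8 mm diameter, 55 mm tall. Origin: its foot, level with the plate's top, where a reel's underside rests; z up, y along the row from post_1 to post_4, x across the rack.
- iron_stand: Dark steel stand, 120 x 76 x 22 mm, with a yellow sponge and a wire-coil holder in which a blue-handled soldering iron leans towards the robot, its handle end about 210 mm high; 0.7 kg, loose. It stands about 40 mm beyond one end of the rack (its centre about 130 mm from the end post); which end changes. Origin: centre of its underside.
- tip_cleaner: Round black pot, 76 mm in diameter and 60 mm high, filled with curled brass wool; 0.4 kg, loose. It stands beyond the other end of the rack, its centre about 130 mm from that end post. Origin: centre of its underside.

How it is judged (in metres and radians):
At the end, for the whole second after the job is handed in: Each reel is threaded on its own post, underside within 5 mm of the plate, centre within 12 mm of the post, upright within 0.1 rad, at rest; sizes rise post by post from the end next to the iron stand to the end next to the tip cleaner (((horizontal distance between iron_stand and post_1 below 0.19 m and horizontal distance between reel_40 and post_1 below 0.012 m and z of reel_40 in the frame of post_1 between -0.005 and 0.005 m and horizontal distance between reel_48 and post_2 below 0.012 m and z of reel_48 in the frame of post_2 between -0.005 and 0.005 m and horizontal distance between reel_56 and post_3 below 0.012 m and z of reel_56 in the frame of post_3 between -0.005 and 0.005 m and horizontal distance between reel_64 and post_4 below 0.012 m and z of reel_64 in the frame of post_4 between -0.005 and 0.005 m) or (horizontal distance between iron_stand and post_4 below 0.19 m and horizontal distance between reel_40 and post_4 below 0.012 m and z of reel_40 in the frame of post_4 between -0.005 and 0.005 m and horizontal distance between reel_48 and post_3 below 0.012 m and z of reel_48 in the frame of post_3 between -0.005 and 0.005 m and horizontal distance between reel_56 and post_2 below 0.012 m and z of reel_56 in the frame of post_2 between -0.005 and 0.005 m and horizontal distance between reel_64 and post_1 below 0.012 m and z of reel_64 in the frame of post_1 between -0.005 and 0.005 m)) and linear speed of each of reel_40, reel_48, reel_56, reel_64 below 0.02 m/s and angle between each of reel_40, reel_48, reel_56, reel_64's own z axis and vertical below 0.1 rad); the robot touches nothing.
It fails at once if the iron stand is shifted more than 20 mm or tipped over (distance of iron_stand from where it was at the start of the episode above 0.02 m or angle between iron_stand's own z axis and vertical above 0.3 rad).
It fails at once if the tip cleaner is shifted more than 20 mm or tipped over (distance of tip_cleaner from where it was at the start of the episode above 0.02 m or angle between tip_cleaner's own z axis and vertical above 0.3 rad).
It also fails if it takes over 83 s, if anything falls off the work surface, if the arm or the gripper's body presses on something with over 40 N, if the wrist force passes 120 N, or if a joint passes its speed limit or range.

### The arm

A 6-joint arm with a two-finger parallel gripper is mounted at the origin on the work surface. World frame = base frame: x ahead of the robot, y to its left, z up, the work surface at z = 0. Lengths are in mm, angles in rad, forces in N, time in s.
With the tool pointing down it reaches from about 300 to 775 mm from the base axis. Payload 14.6 kg.
Tool frame: the origin (TCP) lies midway between the tips of the shut fingers; the grasp point (between the pads) lies behind it (manip.grip_depth is the z of the grasp point in the tool frame, in mm); z points along the fingers, y is the line along which they close (so a half turn about z gives the same grasp; the last joint's range is limited). The gripper opens to 94 mm and grips with 3 to 60 N. Pads are 16 mm wide; open, the fingers measure 119 mm over their backs; the gripper's body (75 mm by 177 mm) begins 78 mm behind the grasp point.
Start: joints at [-1.188, 0.3, 1.521, -0, 1.321, -0.067], TCP at [239.124, -495.287, 205.446] pointing down, gripper open.
Joint ranges: [-3.03, 3.03], [-0.79, 2.21], [0.23, 2.52], [-1.04, 4.18], [0, 3.07], [-2.55, 2.55]. Speed limits (rad/s): [2.22, 2.22, 2.57, 3.14, 3.14, 3.14].

### API

Orientations are given as [roll, pitch, yaw] about the fixed x, y, z axes, in that order (R = Rz(yaw) Ry(pitch) Rx(roll)).
In Python, from cell import manip gives the robot as it stands.
- The arm moves only by the shell command python3 nudge.py 'ROWS' [OPENING] [FORCE]. ROWS is one flat JSON list of numbers that holds 1 to 5 rows one after another, with no inner brackets; each row has 6 numbers: dx, dy, dz in parts of the range, where 1.0 means 1000 mm, then a rotation vector rx, ry, rz in a scale on which 1.0 is pi rad; each row is the pose to reach, as a shift and turn from the pose commanded when the command began, along the tool's axes at that moment; what a row does not reach only later rows make up. A row lasts 1/10 s, in which the tool goes at most 50 mm and 0.15 rad, less where a joint would pass 70% of its speed; a pose out of reach is approached as far as the arm can. OPENING is the finger opening in mm, set as the command begins (- or left out keeps the last). The fingers move at their own pace and stop on an object; FORCE is the grip in N (left out, the last holds). Time passes only in rows, so rows that do not move let the fingers close. It prints the time, the measured TCP pose, the force, the opening and the grip force at its end. A shift or turn number past 1, either way, is cut back to 1. Input that does not fit is refused with a message, and nothing moves.
- manip.read_state(): the state, without advancing time (a new reading comes with each control period).
- manip.camera(name): name is "scene" or "top" or "wrist"; returns (picture, depth): 384x512x3 uint8, red, green, blue; 384x512 float32, mm along the optical axis (not along the pixel's ray), 0 where there is no reading.
- manip.camera_info(name): a dict with "K" (3x3 intrinsics, pixels), "dist" ([k1, k2, p1, p2, k3] as OpenCV has them; the pictures are not rectified), "rvec" (rotation vector, rad) and "tvec" (3), from world to camera coordinates, as OpenCV has them; the wrist camera has in their place "mount" (4x4, takes a point from camera to tool coordinates, whose origin is the TCP and whose axes are the flange's). Camera axes: x right, y down, z forward; pixel columns grow to the right and rows downward; lengths in mm; the calibration is good to about 2 mm. A picture is of the moment at which its call begins: read the wrist's pose just before it. camera_info takes no time and is no camera call.
- manip.sign_off(): hands the job in; it is judged then, once.
The state is a dict: "clock": time; "joints": joint angles; "qd": joint speeds; "effort": joint torques, N m; "eef_pos": TCP position; "eef_rot": TCP orientation; "wrist_force": force on the tool from outside, world axes, zero at the start; "moment": the same for the moment, N m; "finger_gap": finger opening in mm; "finger_force": force on a finger pad.
Only numpy, scipy, OpenCV 4.12 (cv2) and the standard library are available. Lean on these libraries where they do the work, as an engineer would, in place of code of your own. Each camera call takes 0.05 s, during which the arm holds its last target. There are 200 camera calls.

## Working session

There is one attempt and no reset: what is moved stays moved. The work goes in short steps, Python scripts to look and compute and a shell command to move; the robot and the scene stay as the last step left them, time stands still between calls to the robot, and variables do not carry over. Pictures are saved under pics/ and viewed, at most 14 in all, crops included, and the job is handed in when it is done.

```bash
ls; mkdir -p pics; cat > h.py <<'E'
import numpy as np, cv2
from cell import manip
def cam(n):
    c=manip.camera_info(n); return {k:np.array(v,float) for k,v in c.items()}
def shot(n,f):
    p,d=manip.camera(n); cv2.imwrite('pics/'+f,p[:,:,::-1]); return p,d
E
python3 - <<'E'
from h import *
np.set_printoptions(suppress=True,precision=3)
for n in('top','scene'):
    p,d=shot(n,n+'0.png'); np.savez(n+'0.npz',p=p,d=d); print(n,cam(n))
print(cam('wrist')); s=manip.read_state(); print(s, manip.grip_depth)
E
```

```text
cell.py
nudge.py
pics
top {'K': array([[359.758,   0.   , 257.495],
       [  0.   , 359.758, 187.327],
       [  0.   ,   0.   ,   1.   ]]), 'dist': array([-0.072,  0.   ,  0.   ,  0.   ,  0.   ]), 'rvec': array([ 2.196, -2.174,  0.132]), 'tvec': array([  0.108, 558.514, 679.041])}
scene {'K': array([[354.614,   0.   , 255.266],
       [  0.   , 354.614, 191.829],
       [  0.   ,   0.   ,   1.   ]]), 'dist': array([-0.056,  0.   ,  0.   ,  0.   ,  0.   ]), 'rvec': array([ 1.599,  2.066, -0.764]), 'tvec': array([ 138.266, -375.632, 1064.24 ])}
{'K': array([[304.034,   0.   , 254.085],
       [  0.   , 304.034, 189.081],
       [  0.   ,   0.   ,   1.   ]]), 'dist': array([-0.045,  0.   ,  0.   ,  0.   ,  0.   ]), 'mount': array([[   0.001,   -0.967,   -0.254,   73.596],
       [   1.   ,    0.001,    0.   ,    0.313],
       [   0.   ,   -0.254,    0.967, -179.701],
       [   0.   ,    0.   ,    0.   ,    1.   ]])}
{'clock': 0.1, 'joints': array([-1.188,  0.3  ,  1.522, -0.   ,  1.321, -0.067]), 'qd': array([ 0.002, -0.001, -0.002, -0.001, -0.   , -0.001]), 'effort': array([  0.   , -53.264, -35.328,   0.071,   0.023,  -0.   ]), 'eef_pos': array([ 239.045, -495.089,  204.942]), 'eef_rot': array([-3.141, -0.   ,  0.45 ]), 'wrist_force': array([ 0.444,  0.356, -0.077]), 'moment': array([-0.005,  0.013,  0.017]), 'finger_force': 0.0, 'finger_gap': 93.85330308872749} -18.8
```

View pics/top0.png

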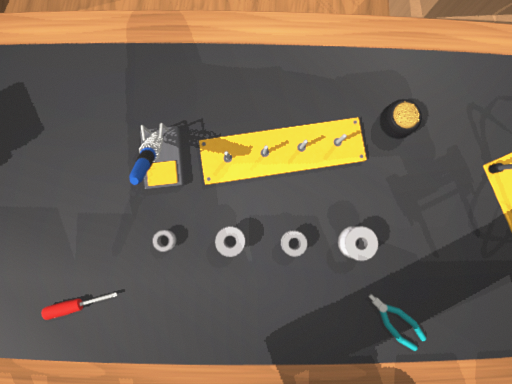

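View pics/scene0.png

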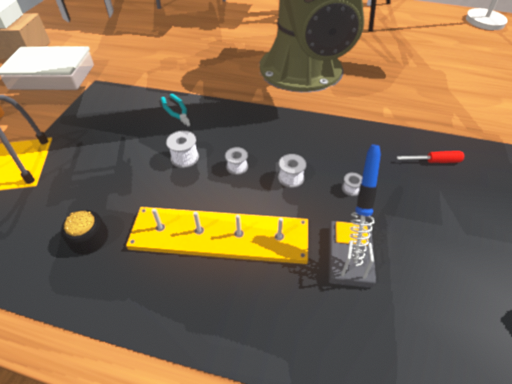

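The top view shows the iron stand at the left (about 155,165) and the tip cleaner at the right (405,116). The post tips are near (228,157), (265,152), (302,146) and (339,141). The reels stand at (164,240), (230,241), (294,243) and (358,242), and look like 40, 56, 48 and 64.

```bash
cat >> h.py <<'E'
def grid(c,d,R,t):
    h,w=d.shape; uv=np.stack(np.meshgrid(np.arange(w),np.arange(h)),-1).reshape(-1,1,2).astype(float)
    n=cv2.undistortPoints(uv,c['K'],c['dist']).reshape(h,w,2)
    r=np.dstack([n,np.ones((h,w))]); return (r*d[...,None]-t)@R, r@R   # world pts, world rays
def fixed(n,d):
    c=cam(n);R=cv2.Rodrigues(c['rvec'])[0];P,r=grid(c,d,R,c['tvec']);return P,r,-R.T@c['tvec']
def onplane(r,o,z): return o+r*((z-o[2])/r[...,2])[...,None]
E
python3 - <<'E'
from h import *
np.set_printoptions(suppress=True,precision=1)
f=np.load('top0.npz');p,d=f['p'],f['d'];P,r,o=fixed('top',d)
print('cam',o)
hsv=cv2.cvtColor(p,cv2.COLOR_RGB2HSV)
g=((P[...,2]>18)&(d>0)&(hsv[...,1]<90)).astype(np.uint8)
n,l,st,ce=cv2.connectedComponentsWithStats(g)
for i in range(1,n):
    if st[i,4]<15: continue
    m=l==i; z=np.percentile(P[m][:,2],90)
    q=m&(P[...,2]>z-6)
    (c,ra)=cv2.minEnclosingCircle(P[q][:,:2].astype(np.float32)); 
    print(ce[i],st[i,4],'z',z,P[m][:,2].max(),'circ',np.array(c),ra)
y=((hsv[...,0]>20)&(hsv[...,0]<35)&(hsv[...,1]>150)&(hsv[...,2]>120)).astype(np.uint8)
y[:,:190]=0;y[:,375:]=0
cs,_=cv2.findContours(cv2.morphologyEx(y,cv2.MORPH_CLOSE,np.ones((9,9))),0,1)
Q=onplane(r,o,15.); c=max(cs,key=cv2.contourArea)[:,0]
print('rack',cv2.minAreaRect(Q[c[:,1],c[:,0]][:,:2].astype(np.float32)))
for u,v in[(228,157),(265,152),(302,146),(339,141)]:
    w=P[v-8:v+9,u-8:u+9].reshape(-1,3); w=w[w[:,2]>35]; t=w[w[:,2]>62]
    print('post',len(w),w.mean(0) if len(w) else 0,len(t),t.mean(0) if len(t) else 0)
for n,(u,v) in dict(tipc=(405,116),handle=(136,180),handle2=(150,150)).items(): print(n,P[v,u])
E
```

```text
cam [491.7  23.7 728.5]
[397.2 120.6] 605 z 51.92834689166473 54.57982768100684 circ [ 703.5 -285. ] 35.4522819519043
[160.9 148.9] 1516 z 120.69588816130316 193.01963236321637 circ [590.9 193.1] 37.91410446166992
[340.3 138.8] 52 z 70.78226776539236 72.38282012748068 circ [ 653.7 -154.7] 3.699923276901245
[302.5 144.8] 46 z 71.1105268118892 73.56705220941166 circ [641.8 -81.4] 3.3856890201568604
[265.  150.7] 43 z 72.11025842045339 73.19970424411439 circ [629.3  -7.7] 3.519019365310669
[226.4 155.8] 38 z 71.95089424040629 73.33070471514652 circ [617.8  66.9] 3.682067632675171
[500.4 167. ] 109 z 60.288976060068215 67.63272294508508 circ [ 602.6 -492.4] 3.5754241943359375
[229.4 241.7] 586 z 47.06441773950199 49.053490697663804 circ [453.6  58.2] 28.01922035217285
[360.2 243.3] 885 z 55.12628439871535 57.84977400984207 circ [ 451.5 -189.8] 32.84952163696289
[162.1 240.8] 226 z 31.178054402371515 33.341200181970926 circ [453.5 187.6] 19.767656326293945
[294.4 243.8] 390 z 39.03737239977792 40.88867937229942 circ [449.8 -65.2] 23.975814819335938
[101.6 297.5] 15 z 19.495546080604644 20.36841617719657 circ [338.7 306.9] 9.030075073242188
rack ((636.0171508789062, -44.597869873046875), (90.11516571044922, 329.6416015625), 9.361507415771484)
post 32 [608.4  63.4 102. ] 20 [604.7  61.9 135.2]
post 30 [619.   -5.1 105.2] 18 [613.7  -3.8 143.2]
post 35 [636.2 -77.7  78. ] 19 [633.4 -75.6 104.1]
post 37 [ 648.9 -149.5   74.9] 16 [ 643.8 -143.5  110. ]
tipc [ 698.1 -279.7   61.8]
handle [549.8 187.3 208.5]
handle2 [609.6 190.2 131. ]
```

```bash
cat > go.py <<'E'
import sys; from h import *
from scipy.spatial.transform import Rotation as Ro
# usage: go.py x y z yaw ; prints tool-axis shift and rotvec from the measured pose
x,y,z,w=map(float,sys.argv[1:5]); s=manip.read_state()
R=Ro.from_euler('xyz',s['eef_rot']); T=Ro.from_euler('xyz',[np.pi,0,w])
print('shift',(R.inv().apply(np.array([x,y,z])-s['eef_pos'])).round(1),'rot',(R.inv()*T).as_rotvec().round(3),'clock',s['clock'],'yaw',s['eef_rot'][2])
E
python3 go.py 451.7 -188.9 130 1.732
```

```text
shift [ 324.6 -183.2   75.1] rot [-1.000e-03 -1.000e-03 -1.282e+00] clock 0.1 yaw 0.4498228012763674
```

The rows are not in the units I measure in: shifts go in shares of 1000 mm and turns go in shares of pi rad. I convert before sending: 168 mm is 0.168, 134 mm is 0.134, -0.7 rad is -0.2228.

```bash
python3 nudge.py '[0.033,-0.018,0,0,0,-0.0446,0.066,-0.037,0.01,0,0,-0.0891,0.1,-0.056,0.02,0,0,-0.1337,0.134,-0.075,0.03,0,0,-0.1783,0.168,-0.095,0.04,0,0,-0.2228]' 94 40; python3 go.py 451.7 -188.9 130 1.732
```

```text
clock: 0.6
eef_pos: [349.6, -335.3, 164.9]
eef_rot: [-3.141, -0.0, 1.155]
wrist_force: [0.1, -0.1, -0.4]
finger_gap: 93.7
finger_force: 0.0
shift [175.1  34.3  34.9] rot [-0.    -0.    -0.577] clock 0.6 yaw 1.1552677219339347
```

Converted, 175 mm is 0.175, 160 mm is 0.16, -0.577 rad is -0.1837.

```bash
python3 nudge.py '[0.04,0.008,0.007,0,0,-0.0414,0.08,0.016,0.014,0,0,-0.0828,0.12,0.024,0.021,0,0,-0.1273,0.16,0.031,0.028,0,0,-0.1719,0.175,0.034,0.035,0,0,-0.1837]'; python3 nudge.py '[0,0,0,0,0,0,0,0,0,0,0,0]'; python3 - <<'E'
from h import *
from scipy.spatial.transform import Rotation as Ro
s=manip.read_state();p,d=shot('wrist','w1.png');c=cam('wrist');M=c['mount']
T=Ro.from_euler('xyz',s['eef_rot']).as_matrix()@M[:3,:3]; o=Ro.from_euler('xyz',s['eef_rot']).as_matrix()@M[:3,3]+s['eef_pos']
P,r=grid(c,d,T.T,-T.T@o)
for lo,hi in((44,60),):
    m=((P[...,2]>lo)&(P[...,2]<hi)&(d>0)).astype(np.uint8)
    n,l,st,ce=cv2.connectedComponentsWithStats(m)
    for i in range(1,n):
        if st[i,4]>80: print(ce[i],st[i,4],cv2.minEnclosingCircle(P[l==i][:,:2].astype(np.float32)),np.median(P[l==i][:,2]))
E
python3 go.py 451.7 -188.9 7 1.732
```

```text
clock: 1.1
eef_pos: [452.8, -188.2, 130.0]
eef_rot: [-3.141, -0.0, 1.734]
wrist_force: [-0.6, 0.0, -0.0]
finger_gap: 93.9
finger_force: 0.0
clock: 1.3
eef_pos: [451.4, -191.1, 130.4]
eef_rot: [-3.141, -0.0, 1.726]
wrist_force: [0.1, -0.9, 0.5]
finger_gap: 94.1
finger_force: 0.0
[506.2300885  12.7699115] 113 ((629.9486083984375, -9.141368865966797), 4.29663610458374) 49.823623617274436
[494.625    106.890625] 128 ((641.72021484375, -82.35679626464844), 3.9405038356781006) 52.687987591355366
[256.19611111 195.23194444] 3600 ((453.5205078125, -190.9696807861328), 32.11032485961914) 55.509507463783805
[479.88679245 191.37735849] 106 ((653.61376953125, -155.9094696044922), 3.838191509246826) 51.569219508139454
shift [  2.6   0.8 123.6] rot [-0.     0.    -0.007] clock 1.35 yaw 1.7250919139255658
```

View pics/w1.png

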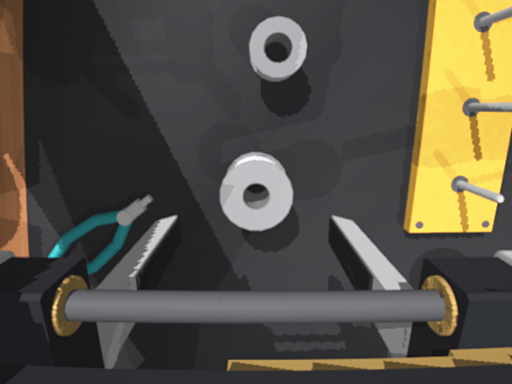

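The wrist view shows the big reel at (256,195) between the open fingers, with its bore clear. The posts are at the right and agree with the top view to within 2 mm.

Converted, 123 mm is 0.123, 115 mm is 0.115.

```bash
python3 nudge.py '[0,0.001,0.035,0,0,0,0,0.001,0.07,0,0,0,0,0.001,0.1,0,0,0,0,0.001,0.115,0,0,0,0,0.001,0.123,0,0,0]'; python3 nudge.py '[0,0,0,0,0,0,0,0,0,0,0,0,0,0,0,0,0,0,0,0,0,0,0,0,0,0,0,0,0,0]' 55 40; python3 nudge.py '[0,0,0,0,0,0,0,0,0,0,0,0,0,0,0,0,0,0]'
```

```text
clock: 1.85
eef_pos: [451.8, -191.5, 6.4]
eef_rot: [-3.14, -0.001, 1.724]
wrist_force: [-0.6, 0.4, 0.2]
finger_gap: 94.0
finger_force: 0.0
clock: 2.35
eef_pos: [453.0, -190.9, 8.2]
eef_rot: [3.141, 0.001, 1.727]
wrist_force: [-1.1, -0.8, 7.0]
finger_gap: 63.5
finger_force: 40.0
clock: 2.65
eef_pos: [453.0, -190.9, 8.2]
eef_rot: [3.141, 0.001, 1.727]
wrist_force: [-1.7, -0.1, 7.1]
finger_gap: 63.5
finger_force: 40.0
```

Converted, -95 mm is -0.095, -85 mm is -0.085.

```bash
python3 nudge.py '[0,0,-0.01,0,0,0,0,0,-0.03,0,0,0,0,0,-0.06,0,0,0,0,0,-0.085,0,0,0,0,0,-0.095,0,0,0]'; python3 nudge.py '[0,0,0,0,0,0]';  python3 go.py 653.8 -155.8 103 1.732
```

```text
clock: 3.15
eef_pos: [453.2, -190.9, 104.8]
eef_rot: [3.139, 0.002, 1.727]
wrist_force: [-0.1, 0.5, -5.6]
finger_gap: 63.4
finger_force: 40.0
clock: 3.25
eef_pos: [453.0, -190.8, 103.4]
eef_rot: [3.14, 0.001, 1.727]
wrist_force: [0.4, -0.0, -5.4]
finger_gap: 64.0
finger_force: 40.0
shift [  3.4 203.8   0.7] rot [ 0.002  0.001 -0.005] clock 3.25 yaw 1.7268429063208663
```

Converted, 190 mm is 0.19, 154 mm is 0.154.

```bash
python3 nudge.py '[0.001,0.03,0,0,0,0,0.001,0.07,0,0,0,0,0.002,0.112,0,0,0,0,0.003,0.154,0,0,0,0,0.003,0.19,0,0,0,0]'; python3 nudge.py '[0,0.01,0,0,0,0,0,0.014,0,0,0,0,0,0.014,0,0,0,0,0,0.014,0,0,0,0,0,0.014,0,0,0,0]'; python3 - <<'E'
from h import *
shot('wrist','w2.png')
E
python3 go.py 653.8 -155.8 24 1.732
```

```text
clock: 3.75
eef_pos: [640.9, -157.2, 100.0]
eef_rot: [-3.139, -0.001, 1.727]
wrist_force: [0.8, -0.7, -4.8]
finger_gap: 63.6
finger_force: 40.0
clock: 4.25
eef_pos: [653.1, -156.4, 102.4]
eef_rot: [-3.141, -0.0, 1.726]
wrist_force: [-0.3, 0.2, -5.5]
finger_gap: 63.5
finger_force: 40.0
shift [ 0.5  0.7 78.6] rot [-0.     0.    -0.006] clock 4.3 yaw 1.726243720393564
```

View pics/w2.png

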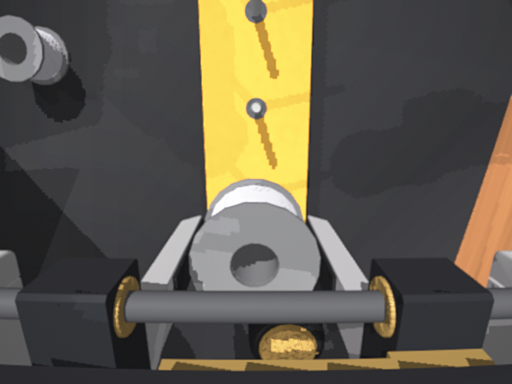

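The reel at (254,265) is held level, and its bore is in line with the post row (columns 255–257). I'm lowering it now.

Converted, 78 mm is 0.078, 72 mm is 0.072.

```bash
python3 nudge.py '[0,0,0.02,0,0,0,0,0,0.04,0,0,0,0,0,0.06,0,0,0,0,0,0.072,0,0,0,0,0,0.078,0,0,0]'; python3 nudge.py '[0,0,0.0007,0,0,0,0,0,0.001,0,0,0]'
```

```text
clock: 4.8
eef_pos: [653.2, -156.1, 23.5]
eef_rot: [-3.14, -0.001, 1.727]
wrist_force: [0.1, -0.1, -5.1]
finger_gap: 63.8
finger_force: 40.0
clock: 5.0
eef_pos: [654.1, -156.2, 24.3]
eef_rot: [3.14, 0.001, 1.727]
wrist_force: [0.1, -0.3, -5.1]
finger_gap: 63.3
finger_force: 40.0
```

Converted, 1.2 mm is 0.0012, 0.7 mm is 0.0007.

```bash
python3 nudge.py '[0,0,0.0007,0,0,0,0,0,0.0012,0,0,0,0,0,0.0012,0,0,0]';python3 nudge.py '[0,0,0,0,0,0,0,0,0,0,0,0,0,0,0,0,0,0,0,0,0,0,0,0]' 94; python3 nudge.py '[0,0,-0.03,0,0,0,0,0,-0.07,0,0,0,0,0,-0.1,0,0,0,0,0,-0.107,0,0,0]'; python3 go.py 449.8 -65.5 130 1.732
```

```text
clock: 5.3
eef_pos: [654.1, -156.1, 23.2]
eef_rot: [3.141, 0.001, 1.727]
wrist_force: [-1.5, 0.7, 2.9]
finger_gap: 63.6
finger_force: 40.0
clock: 5.7
eef_pos: [653.8, -156.1, 22.3]
eef_rot: [3.141, 0.0, 1.727]
wrist_force: [-0.2, -1.4, -1.5]
finger_gap: 92.0
finger_force: 0.0
clock: 6.1
eef_pos: [655.0, -156.4, 133.5]
eef_rot: [3.136, 0.002, 1.727]
wrist_force: [-0.3, 0.0, 0.9]
finger_gap: 93.9
finger_force: 0.0
shift [ 121.7 -188.6    2.2] rot [ 0.005  0.003 -0.005] clock 6.1 yaw 1.7268124811465897
```

Converted, -178 mm is -0.178, -150 mm is -0.15.

```bash
python3 nudge.py '[0.024,-0.037,0,0,0,0,0.049,-0.075,0,0,0,0,0.073,-0.113,0,0,0,0,0.097,-0.15,0,0,0,0,0.115,-0.178,0,0,0,0]'; python3 nudge.py '[0.005,-0.008,0,0,0,0,0.006,-0.01,0,0,0,0,0.006,-0.01,0,0,0,0,0.006,-0.01,0,0,0,0]'; python3 - <<'E'
from h import *
from scipy.spatial.transform import Rotation as Ro
s=manip.read_state();p,d=shot('wrist','w3.png');c=cam('wrist');M=c['mount']
E=Ro.from_euler('xyz',s['eef_rot']).as_matrix();T=E@M[:3,:3]; o=E@M[:3,3]+s['eef_pos']
P,r=grid(c,d,T.T,-T.T@o)
m=((P[...,2]>32)&(P[...,2]<56)&(d>0)).astype(np.uint8)
n,l,st,ce=cv2.connectedComponentsWithStats(m)
for i in range(1,n):
    if st[i,4]>80:
        q=P[l==i];z=np.median(q[:,2]); q=q[abs(q[:,2]-z)<4];print(ce[i],st[i,4],cv2.minEnclosingCircle(q[:,:2].astype(np.float32)),z)
E
python3 go.py 450.5 -66 7 1.732
```

```text
clock: 6.6
eef_pos: [457.5, -69.1, 128.3]
eef_rot: [-3.14, -0.001, 1.727]
wrist_force: [0.4, 0.0, 0.4]
finger_gap: 93.9
finger_force: 0.0
clock: 7.0
eef_pos: [450.0, -66.1, 129.0]
eef_rot: [-3.142, -0.0, 1.727]
wrist_force: [0.8, 0.7, 0.2]
finger_gap: 93.9
finger_force: 0.0
[284.57172252  47.03850676] 3402 ((455.0262756347656, 57.47575759887695), 28.19304847717285) 47.44291039974415
[472.62295082  75.0273224 ] 183 ((617.5333251953125, 65.11052703857422), 3.79306960105896) 43.87366032111838
[460.21656051 161.34394904] 157 ((629.5905151367188, -7.932101726531982), 3.861764430999756) 44.99179556454661
[256.22899813 191.66272558] 1607 ((452.15069580078125, -66.11422729492188), 24.08740997314453) 39.50938286571876
[447.66442953 238.06711409] 149 ((642.1985473632812, -81.98137664794922), 3.681164264678955) 43.848719613489116
shift [ -0.    0.7 122. ] rot [-0.    -0.    -0.006] clock 7.05 yaw 1.7264524788726416
```

View pics/w3.png

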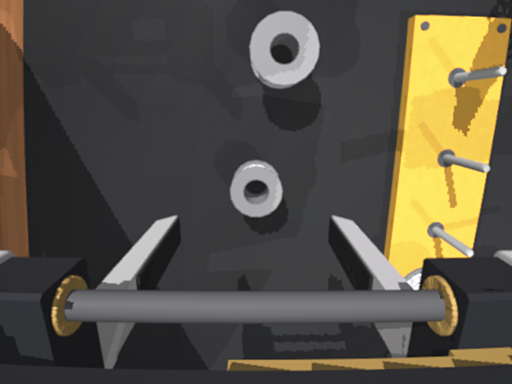

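The 48 mm reel at (256,191) is centred between the fingers. The posts are where I calculated them.

Converted, 122 mm is 0.122, 115 mm is 0.115.

```bash
python3 nudge.py '[0,0.001,0.035,0,0,0,0,0.001,0.07,0,0,0,0,0.001,0.1,0,0,0,0,0.001,0.115,0,0,0,0,0.001,0.122,0,0,0]'; python3 nudge.py '[0,0,0,0,0,0,0,0,0,0,0,0,0,0,0,0,0,0,0,0,0,0,0,0,0,0,0,0,0,0]' 40 30; python3 nudge.py '[0,0,0,0,0,0,0,0,0,0,0,0,0,0,0,0,0,0]'; python3 nudge.py '[0,0,-0.01,0,0,0,0,0,-0.03,0,0,0,0,0,-0.06,0,0,0,0,0,-0.085,0,0,0,0,0,-0.095,0,0,0]'; python3 nudge.py '[0,0,0,0,0,0]';  python3 go.py 629.9 -8.2 103 1.732
```

```text
clock: 7.55
eef_pos: [449.8, -65.7, 5.5]
eef_rot: [-3.139, -0.001, 1.727]
wrist_force: [-0.0, -0.1, 0.2]
finger_gap: 93.9
finger_force: 0.0
clock: 8.05
eef_pos: [450.5, -65.6, 7.7]
eef_rot: [3.141, 0.0, 1.727]
wrist_force: [0.6, 0.1, -0.1]
finger_gap: 57.4
finger_force: 0.0
clock: 8.35
eef_pos: [450.4, -65.6, 7.5]
eef_rot: [3.141, 0.0, 1.727]
wrist_force: [0.6, 0.2, 4.4]
finger_gap: 47.7
finger_force: 30.0
clock: 8.85
eef_pos: [450.8, -65.7, 104.6]
eef_rot: [3.139, 0.001, 1.727]
wrist_force: [0.1, 0.1, -2.3]
finger_gap: 47.8
finger_force: 30.0
clock: 8.95
eef_pos: [450.6, -65.7, 103.2]
eef_rot: [3.14, 0.001, 1.727]
wrist_force: [-0.2, -0.1, -0.9]
finger_gap: 47.9
finger_force: 30.0
shift [ 28.9 186.1   0.6] rot [ 0.002  0.001 -0.005] clock 8.95 yaw 1.7267921656893017
```

Converted, 175 mm is 0.175, 150 mm is 0.15.

```bash
python3 nudge.py '[0.005,0.03,0,0,0,0,0.011,0.07,0,0,0,0,0.017,0.112,0,0,0,0,0.023,0.15,0,0,0,0,0.027,0.175,0,0,0,0]'; python3 nudge.py '[0.002,0.009,0,0,0,0,0.002,0.011,0,0,0,0,0.002,0.011,0,0,0,0,0.002,0.011,0,0,0,0]'; python3 go.py 629.9 -8.2 24 1.732
```

```text
clock: 9.45
eef_pos: [620.0, -10.8, 99.9]
eef_rot: [-3.139, -0.001, 1.727]
wrist_force: [-0.9, -0.0, -1.6]
finger_gap: 48.0
finger_force: 30.0
clock: 9.85
eef_pos: [628.6, -8.5, 102.1]
eef_rot: [-3.141, -0.0, 1.726]
wrist_force: [0.4, -0.2, -2.1]
finger_gap: 47.9
finger_force: 30.0
shift [ 0.1  1.4 78.1] rot [-0.001 -0.    -0.006] clock 9.85 yaw 1.7262946456643278
```

Converted, 78 mm is 0.078, 72 mm is 0.072.

```bash
python3 nudge.py '[0,0.001,0.02,0,0,0,0,0.001,0.04,0,0,0,0,0.001,0.06,0,0,0,0,0.001,0.072,0,0,0,0,0.001,0.078,0,0,0]'; python3 nudge.py '[0,0,0.0007,0,0,0,0,0,0.0015,0,0,0,0,0,0.002,0,0,0]';python3 nudge.py '[0,0,0,0,0,0,0,0,0,0,0,0,0,0,0,0,0,0,0,0,0,0,0,0,0,0,0,0,0,0]' 94;python3 nudge.py '[0,0,-0.03,0,0,0,0,0,-0.07,0,0,0,0,0,-0.1,0,0,0,0,0,-0.107,0,0,0]'; python3 go.py 454.2 57.9 130 1.732
```

```text
clock: 10.35
eef_pos: [629.7, -8.1, 23.5]
eef_rot: [-3.141, -0.0, 1.727]
wrist_force: [-0.6, -0.1, -1.9]
finger_gap: 47.7
finger_force: 30.0
clock: 10.65
eef_pos: [630.8, -7.9, 23.1]
eef_rot: [3.14, 0.0, 1.727]
wrist_force: [0.2, 0.4, -2.6]
finger_gap: 47.8
finger_force: 30.0
clock: 11.15
eef_pos: [630.4, -7.9, 22.3]
eef_rot: [3.142, 0.0, 1.727]
wrist_force: [1.1, -0.1, 0.3]
finger_gap: 84.0
finger_force: 0.0
clock: 11.55
eef_pos: [631.8, -7.9, 133.2]
eef_rot: [3.136, 0.001, 1.727]
wrist_force: [-0.1, -0.2, -0.3]
finger_gap: 94.1
finger_force: 0.0
shift [  92.6 -165.2    2.2] rot [ 0.005  0.001 -0.005] clock 11.55 yaw 1.7268067515768402
```

Converted, -160 mm is -0.16, -143 mm is -0.143.

```bash
python3 nudge.py '[0.02,-0.036,0,0,0,0,0.041,-0.073,0,0,0,0,0.062,-0.11,0,0,0,0,0.08,-0.143,0,0,0,0,0.09,-0.16,0,0,0,0]'; python3 nudge.py '[0.002,-0.005,0,0,0,0,0.002,-0.005,0,0,0,0,0.002,-0.005,0,0,0,0]'; python3 go.py 454.2 57.9 6.5 1.732
```

```text
clock: 12.05
eef_pos: [455.7, 56.9, 128.5]
eef_rot: [-3.14, -0.0, 1.727]
wrist_force: [0.4, 0.6, 0.3]
finger_gap: 93.8
finger_force: 0.0
clock: 12.35
eef_pos: [453.9, 57.1, 129.1]
eef_rot: [3.142, 0.0, 1.727]
wrist_force: [0.4, -0.5, 0.3]
finger_gap: 94.3
finger_force: 0.0
shift [  0.8   0.4 122.6] rot [ 0.     0.    -0.005] clock 12.35 yaw 1.7265159485579495
```

Converted, 122 mm is 0.122, 115 mm is 0.115.

```bash
python3 nudge.py '[0,0,0.035,0,0,0,0,0,0.07,0,0,0,0,0,0.1,0,0,0,0,0,0.115,0,0,0,0,0,0.122,0,0,0]'; python3 nudge.py '[0,0,0,0,0,0,0,0,0,0,0,0,0,0,0,0,0,0,0,0,0,0,0,0,0,0,0,0,0,0]' 48 35; python3 nudge.py '[0,0,0,0,0,0,0,0,0,0,0,0,0,0,0,0,0,0]'; python3 nudge.py '[0,0,-0.01,0,0,0,0,0,-0.03,0,0,0,0,0,-0.06,0,0,0,0,0,-0.085,0,0,0,0,0,-0.1,0,0,0]'; python3 nudge.py '[0,0,0,0,0,0]';  python3 go.py 641.9 -82 108 1.732
```

```text
clock: 12.85
eef_pos: [453.0, 57.0, 5.4]
eef_rot: [-3.139, -0.0, 1.726]
wrist_force: [0.8, 0.1, 1.0]
finger_gap: 94.1
finger_force: 0.0
clock: 13.35
eef_pos: [453.5, 57.4, 7.8]
eef_rot: [3.14, 0.0, 1.727]
wrist_force: [0.9, 0.2, 0.3]
finger_gap: 57.5
finger_force: 0.8
clock: 13.65
eef_pos: [453.5, 57.4, 7.7]
eef_rot: [3.14, 0.0, 1.727]
wrist_force: [0.9, 0.5, 6.4]
finger_gap: 55.3
finger_force: 35.0
clock: 14.15
eef_pos: [453.3, 57.4, 109.4]
eef_rot: [3.14, 0.0, 1.727]
wrist_force: [0.4, 0.6, -4.0]
finger_gap: 55.4
finger_force: 35.0
clock: 14.25
eef_pos: [453.8, 57.4, 109.2]
eef_rot: [3.138, 0.0, 1.727]
wrist_force: [-0.5, -0.5, -3.1]
finger_gap: 55.4
finger_force: 35.0
shift [-167.   164.2    1.8] rot [ 0.003  0.    -0.005] clock 14.25 yaw 1.7268523084677012
```

Converted, -150 mm is -0.15, 147 mm is 0.147.

```bash
python3 nudge.py '[-0.025,0.025,0,0,0,0,-0.056,0.056,0,0,0,0,-0.09,0.088,0,0,0,0,-0.123,0.121,0,0,0,0,-0.15,0.147,0,0,0,0]'; python3 nudge.py '[-0.012,0.012,0,0,0,0,-0.017,0.017,0,0,0,0,-0.017,0.017,0,0,0,0,-0.017,0.017,0,0,0,0]'; python3 go.py 641.9 -82 24 1.732
```

```text
clock: 14.75
eef_pos: [622.5, -69.6, 105.6]
eef_rot: [-3.14, -0.001, 1.726]
wrist_force: [1.0, -0.5, -3.5]
finger_gap: 55.0
finger_force: 35.0
clock: 15.15
eef_pos: [640.3, -81.4, 106.7]
eef_rot: [-3.14, -0.001, 1.727]
wrist_force: [0.4, 0.1, -3.2]
finger_gap: 55.5
finger_force: 35.0
shift [-0.9  1.6 82.7] rot [-0.001 -0.001 -0.005] clock 15.15 yaw 1.727286977562807
```

Converted, 83 mm is 0.083, 77 mm is 0.077.

```bash
python3 nudge.py '[-0.001,0.001,0.02,0,0,0,-0.001,0.001,0.042,0,0,0,-0.001,0.001,0.064,0,0,0,-0.001,0.001,0.077,0,0,0,-0.001,0.001,0.083,0,0,0]'; python3 nudge.py '[0,0,0.0007,0,0,0,0,0,0.0015,0,0,0,0,0,0.002,0,0,0]';python3 nudge.py '[0,0,0,0,0,0,0,0,0,0,0,0,0,0,0,0,0,0,0,0,0,0,0,0,0,0,0,0,0,0]' 94;python3 nudge.py '[0,0,-0.03,0,0,0,0,0,-0.07,0,0,0,0,0,-0.11,0,0,0,0,0,-0.127,0,0,0]'; python3 go.py 453.8 187 150 2.9
```

```text
clock: 15.65
eef_pos: [641.4, -82.3, 23.3]
eef_rot: [-3.14, -0.001, 1.727]
wrist_force: [0.0, 0.3, -2.5]
finger_gap: 55.0
finger_force: 35.0
clock: 15.95
eef_pos: [642.6, -83.0, 23.2]
eef_rot: [3.14, 0.0, 1.727]
wrist_force: [0.1, 0.2, -3.8]
finger_gap: 55.1
finger_force: 35.0
clock: 16.45
eef_pos: [642.3, -83.0, 22.4]
eef_rot: [3.141, 0.0, 1.727]
wrist_force: [-0.5, 0.0, -0.3]
finger_gap: 91.5
finger_force: 0.0
clock: 16.85
eef_pos: [643.3, -83.1, 153.6]
eef_rot: [3.137, 0.002, 1.727]
wrist_force: [0.3, -0.0, -0.6]
finger_gap: 93.8
finger_force: 0.0
shift [ 296.3 -145.2    2.4] rot [ 0.003  0.004 -1.173] clock 16.85 yaw 1.7268287736525902
```

Converted, -170 mm is -0.17, 150 mm is 0.15, -0.66 rad is -0.2101.

```bash
python3 nudge.py '[0.025,-0.035,0,0,0,-0.0382,0.055,-0.072,0,0,0,-0.0796,0.085,-0.108,0,0,0,-0.121,0.118,-0.142,0,0,0,-0.1655,0.15,-0.17,0,0,0,-0.2101]'; python3 go.py 453.8 187 150 2.9
```

```text
clock: 17.35
eef_pos: [449.0, 39.5, 149.3]
eef_rot: [3.141, 0.0, 2.392]
wrist_force: [1.7, 1.0, 0.2]
finger_gap: 93.9
finger_force: 0.0
shift [ 97.  111.2  -0.7] rot [ 0.     0.    -0.508] clock 17.35 yaw 2.3921173264305544
```

Converted, 111 mm is 0.111, 97 mm is 0.097, -0.508 rad is -0.1617.

```bash
python3 nudge.py '[0.015,0.018,0,0,0,-0.0446,0.038,0.042,0,0,0,-0.0891,0.062,0.07,0,0,0,-0.1337,0.084,0.096,0,0,0,-0.1617,0.097,0.111,0,0,0,-0.1617]'; python3 nudge.py '[0,0,0,0,0,0,0,0,0,0,0,0]'; python3 - <<'E'
from h import *
from scipy.spatial.transform import Rotation as Ro
s=manip.read_state();p,d=shot('wrist','w4.png');c=cam('wrist');M=c['mount']
E=Ro.from_euler('xyz',s['eef_rot']).as_matrix();T=E@M[:3,:3]; o=E@M[:3,3]+s['eef_pos']
P,r=grid(c,d,T.T,-T.T@o)
m=((P[...,2]>22)&(P[...,2]<36)&(d>0)).astype(np.uint8)
n,l,st,ce=cv2.connectedComponentsWithStats(m)
for i in range(1,n):
    if st[i,4]>300:
        q=P[l==i];z=np.median(q[:,2]); q=q[abs(q[:,2]-z)<4];print(ce[i],st[i,4],cv2.minEnclosingCircle(q[:,:2].astype(np.float32)),z)
E
python3 go.py 453.8 187 6 2.9
```

```text
clock: 17.85
eef_pos: [456.2, 188.2, 149.4]
eef_rot: [3.141, 0.0, 2.899]
wrist_force: [-0.1, 0.3, -0.4]
finger_gap: 94.4
finger_force: 0.0
clock: 18.05
eef_pos: [456.2, 185.9, 149.2]
eef_rot: [-3.141, -0.0, 2.895]
wrist_force: [0.7, -0.0, -0.3]
finger_gap: 94.1
finger_force: 0.0
[407.40714286   5.86428571] 420 ((323.9111633300781, 367.8399658203125), 18.959657669067383) 26.38904911260906
[255.37753883 182.59976105] 837 ((454.5854187011719, 187.71226501464844), 19.908878326416016) 31.458184455869574
[290.69734404 278.12538604] 1619 ((580.3184814453125, 194.494384765625), 39.995052337646484) 29.394884760077673
[303.66351989 334.4349292 ] 1483 ((647.5346069335938, 201.39451599121094), 46.03085708618164) 25.46760971599662
[139.30745342 347.21428571] 322 ((628.5908203125, -5.520368576049805), 19.97453498840332) 29.325400910959438
shift [  2.8   0.9 143.2] rot [-0.    -0.    -0.006] clock 18.1 yaw 2.8943792557964287
```

View pics/w4.png

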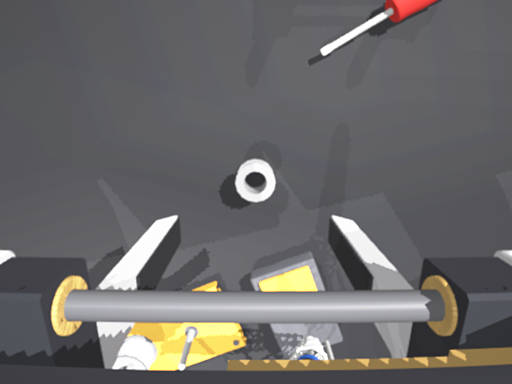

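The small reel at (255,182) is between the fingers. The stand sits behind it, clear of the gripper.

```bash
python3 nudge.py '[0.002,0.001,0.04,0,0,0,0.002,0.001,0.08,0,0,0,0.002,0.001,0.115,0,0,0,0.002,0.001,0.133,0,0,0,0.002,0.001,0.141,0,0,0]' 70; python3 nudge.py '[0,0,0,0,0,0,0,0,0,0,0,0,0,0,0,0,0,0,0,0,0,0,0,0,0,0,0,0,0,0]' 32 20; python3 nudge.py '[0,0,0,0,0,0,0,0,0,0,0,0,0,0,0,0,0,0]'; python3 nudge.py '[0,0,-0.01,0,0,0,0,0,-0.03,0,0,0,0,0,-0.06,0,0,0,0,0,-0.085,0,0,0,0,0,-0.1,0,0,0]'; python3 nudge.py '[0,0,0,0,0,0]';  python3 go.py 454 70 108 1.8
```

```text
clock: 18.6
eef_pos: [454.0, 186.3, 6.7]
eef_rot: [-3.14, -0.002, 2.893]
wrist_force: [-0.4, 0.2, 0.0]
finger_gap: 70.2
finger_force: 0.0
clock: 19.1
eef_pos: [455.1, 187.7, 9.0]
eef_rot: [3.141, 0.001, 2.895]
wrist_force: [-0.7, -1.7, 6.9]
finger_gap: 39.4
finger_force: 20.0
clock: 19.4
eef_pos: [455.1, 187.7, 9.1]
eef_rot: [3.141, 0.001, 2.895]
wrist_force: [-0.8, -1.1, 7.5]
finger_gap: 39.4
finger_force: 20.0
clock: 19.9
eef_pos: [455.1, 187.8, 110.9]
eef_rot: [3.14, 0.002, 2.895]
wrist_force: [0.1, -0.5, -1.1]
finger_gap: 39.4
finger_force: 20.0
clock: 20.0
eef_pos: [455.6, 187.9, 110.7]
eef_rot: [3.139, 0.003, 2.895]
wrist_force: [-0.9, -0.7, -0.9]
finger_gap: 39.6
finger_force: 20.0
shift [ -27.3 -114.7    2.5] rot [0.004 0.002 1.095] clock 20.0 yaw 2.8948972745397055
```

Converted, -115 mm is -0.115, -110 mm is -0.11, 0.48 rad is 0.1528.

```bash
python3 nudge.py '[-0.008,-0.03,0,0,0,0,-0.018,-0.07,0,0,0,0.0159,-0.027,-0.11,0,0,0,0.0605,-0.027,-0.115,0,0,0,0.105,-0.027,-0.115,0,0,0,0.1528]'; python3 nudge.py '[0,0,0,0,0,0.0446,0,0,0,0,0,0.0923,0,0,0,0,0,0.1401,0,0,0,0,0,0.1878,0,0,0,0,0,0.2355]';python3 nudge.py '[0,0,0,0,0,0.0477,0,0,0,0,0,0.0955,0,0,0,0,0,0.1114,0,0,0,0,0,0.1114]'; python3 go.py 618 66 108 1.3
```

```text
clock: 20.5
eef_pos: [452.2, 68.1, 107.6]
eef_rot: [-3.141, -0.001, 2.407]
wrist_force: [-0.5, 0.2, 0.4]
finger_gap: 39.5
finger_force: 20.0
clock: 21.0
eef_pos: [452.3, 69.5, 107.5]
eef_rot: [-3.14, -0.0, 1.669]
wrist_force: [-0.2, -0.4, -1.2]
finger_gap: 39.1
finger_force: 20.0
clock: 21.4
eef_pos: [452.3, 69.5, 107.6]
eef_rot: [-3.141, 0.0, 1.324]
wrist_force: [0.2, 0.4, -0.8]
finger_gap: 39.7
finger_force: 20.0
shift [ 37.1 161.5  -0.6] rot [-0.001  0.     0.024] clock 21.4 yaw 1.3241598409952426
```

Converted, 153 mm is 0.153, 135 mm is 0.135.

```bash
python3 nudge.py '[0.006,0.025,0,0,0,0,0.014,0.062,0,0,0,0,0.022,0.1,0,0,0,0,0.03,0.135,0,0,0,0,0.035,0.153,0,0,0,0]'; python3 nudge.py '[0.002,0.007,0,0,0,0,0.002,0.009,0,0,0,0,0.002,0.009,0,0,0,0,0.002,0.009,0,0,0,0]'; python3 - <<'E'
from h import *
shot('scene','s2.png')
E
python3 go.py 618 66 24 1.324
```

```text
clock: 21.9
eef_pos: [611.4, 65.9, 107.2]
eef_rot: [-3.141, 0.0, 1.327]
wrist_force: [-0.5, -0.1, -0.7]
finger_gap: 39.7
finger_force: 20.0
clock: 22.3
eef_pos: [618.2, 66.0, 108.4]
eef_rot: [-3.141, 0.0, 1.325]
wrist_force: [0.7, -0.4, -1.9]
finger_gap: 39.5
finger_force: 20.0
shift [-0.  -0.3 84.5] rot [ 0.    -0.     0.001] clock 22.35 yaw 1.3251734425069839
```

View pics/s2.png

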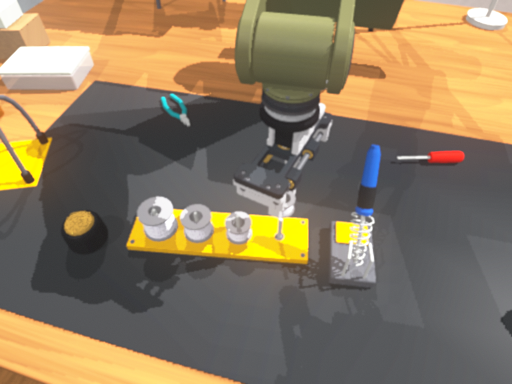

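Three reels are seated, at (157,218), (197,222) and (238,227). The small one hangs over its post at (280,235), and the gripper is clear of the iron handle.

Converted, 83 mm is 0.083, 77 mm is 0.077.

```bash
python3 nudge.py '[0,0,0.02,0,0,0,0,0,0.042,0,0,0,0,0,0.064,0,0,0,0,0,0.077,0,0,0,0,0,0.083,0,0,0]'; python3 nudge.py '[0,0,0.0007,0,0,0,0,0,0.001,0,0,0,0,0,0.001,0,0,0]';python3 nudge.py '[0,0,0,0,0,0,0,0,0,0,0,0,0,0,0,0,0,0,0,0,0,0,0,0,0,0,0,0,0,0]' 60;python3 nudge.py '[0,0,-0.03,0,0,0,0,0,-0.07,0,0,0,0,0,-0.11,0,0,0,0,0,-0.127,0,0,0]'; python3 nudge.py '[-0.005,-0.04,0,0,0,0,-0.01,-0.085,0,0,0,0,-0.015,-0.13,0,0,0,0,-0.02,-0.175,0,0,0,0,-0.02,-0.2,0,0,0,0]'; python3 nudge.py '[0,-0.04,0,0,0,0,0,-0.07,0,0,0,0,0,-0.08,0,0,0,0,0,-0.08,0,0,0,0]'
python3 - <<'E'
from h import *
np.set_printoptions(suppress=True,precision=1)
shot('scene','s3.png'); p,d=shot('top','t3.png');P,r,o=fixed('top',d)
hsv=cv2.cvtColor(p,cv2.COLOR_RGB2HSV)
for n,(x,y) in {'40':(618,66),'48':(629.9,-8.2),'56':(641.9,-82),'64':(653.8,-155.8)}.items():
    h=int(n)-12+15; m=(np.hypot(P[...,0]-x,P[...,1]-y)<40)&(abs(P[...,2]-h-2.5)<4)&(hsv[...,1]<90)
    q=P[m][:,:2].astype(np.float32); print(n,h,np.median(P[m][:,2]),cv2.minEnclosingCircle(q) if len(q) else None)
E
```

```text
clock: 22.85
eef_pos: [618.3, 65.9, 24.3]
eef_rot: [-3.14, 0.0, 1.325]
wrist_force: [-0.1, -0.6, -1.1]
finger_gap: 39.2
finger_force: 20.0
clock: 23.15
eef_pos: [619.3, 65.9, 25.1]
eef_rot: [3.14, -0.0, 1.325]
wrist_force: [0.8, -0.5, -0.6]
finger_gap: 39.6
finger_force: 20.0
clock: 23.65
eef_pos: [618.9, 65.9, 24.3]
eef_rot: [3.142, 0.0, 1.325]
wrist_force: [-0.7, -0.4, -0.3]
finger_gap: 60.0
finger_force: 0.0
clock: 24.05
eef_pos: [620.0, 66.0, 155.5]
eef_rot: [3.137, -0.001, 1.325]
wrist_force: [0.1, -1.1, -0.8]
finger_gap: 60.3
finger_force: 0.0
clock: 24.55
eef_pos: [417.3, 95.4, 151.2]
eef_rot: [-3.141, 0.0, 1.325]
wrist_force: [0.6, 0.4, -0.4]
finger_gap: 59.6
finger_force: 0.0
clock: 24.95
eef_pos: [342.3, 114.9, 151.7]
eef_rot: [3.14, -0.001, 1.326]
wrist_force: [0.6, 0.1, 0.5]
finger_gap: 60.4
finger_force: 0.0
40 43 44.561665319502794 ((618.5369262695312, 66.8009262084961), 20.10135269165039)
48 51 52.65101646634201 ((629.5872192382812, -7.535591125488281), 23.9658260345459)
56 59 60.69695221174189 ((641.5370483398438, -82.52241516113281), 27.99079704284668)
64 67 68.67110070567162 ((652.9434204101562, -155.0854034423828), 32.38286209106445)
```

View pics/s3.png

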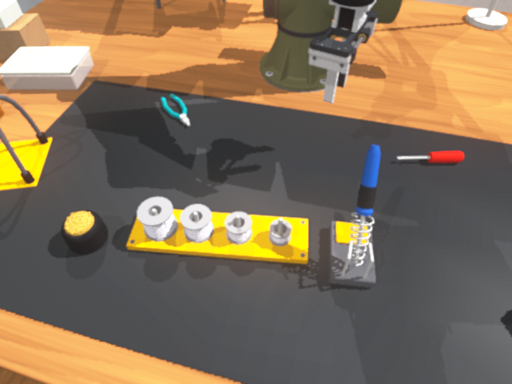

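View pics/t3.png

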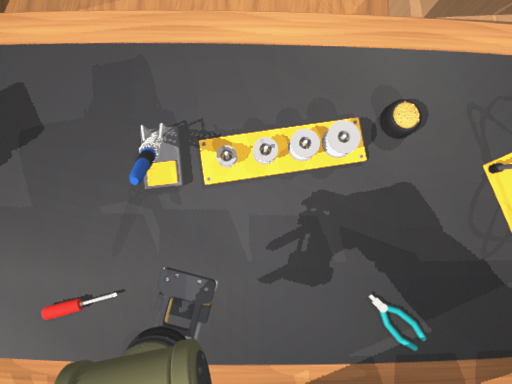

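Both views show all four reels seated on their posts in the right order, at (227,155), (265,149), (305,143) and (343,137) in the top view. The measured top heights confirm they are fully down. The iron stand and tip cleaner look unmoved, and the arm is clear.

```bash
python3 -c "
from cell import manip
print(manip.sign_off())"
```

```text
the job is handed in; nothing more can be done
None
```

All four reels are on the rack, fully down and in size order from the iron stand to the tip cleaner, with neither of those visibly moved; I handed the job in at about 25 s, but the sign-off returned no verdict.

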